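# Refit the keyed valve plug of a chocolate depositor

## Robot

A 7-joint arm with a two-finger parallel gripper is mounted at the origin on the work surface. World frame = base frame: x ahead of the robot, y to its left, z up, the work surface at z = 0. Lengths are in m, angles in rad, forces in N, time in s.
With the tool pointing down it reaches from about 0.425 to 0.875 m from the base axis. Payload 4.7 kg.
Tool frame: the origin (TCP) lies at the very end of the fingers, on their centre line; the grasp point (between the pads) lies 19 mm behind it (ctrl.hold_point_z is the z of the grasp point in the tool frame, in m); z points along the fingers, y is the line along which they close (so a half turn about z gives the same grasp; the last joint's range is limited). The gripper opens to 85 mm and grips with 20 to 120 N. Pads are 22 mm wide; open, the fingers measure 114 mm over their backs; the gripper's body (76 mm by 85 mm) begins 54 mm behind the grasp point. The pads swing forward as they close: fully open they stand 13 mm farther back than shut.
Start: joints at [-1.196, 0.321, -0.07, 1.45, 0.023, 1.371, -0.057], TCP at [0.229, 0.608, 0.231] pointing down, gripper open.
Joint ranges: [-2.86, 2.86], [-0.3, 2.09], [-1.38, 1.24], [0.06, 2.45], [-1.56, 4.7], [0.09, 2.05], [-2.69, 2.69]. Speed limits (rad/s): [2.57, 2.57, 3.14, 3.14, 3.14, 3.14, 3.14].

## Interface

Orientations are given as a unit quaternion [x, y, z, w].
In Python, from bench import ctrl, eyes, outline_of, place_of gives the robot as it stands.
- The arm moves only by the tool play_rows, never from a script. Its arguments are lists of equal length, an entry for each row: "rot": the turn, a rotation vector about the tool's x, y, z in units of 45 degrees (1.0 is 45 degrees), a list of three; "linear": the shift along the tool's x, y, z in units of 0.3 m (1.0 is 0.3 m), a list of three; "claw": the gripper command: -1 is shut, 1 is fully open, values between are in proportion. In form: {"rot": [[wx, wy, wz], ...], "linear": [[dx, dy, dz], ...], "claw": [claw, ...]}. A call has 1 to 20 rows; each row is the pose to reach, as a shift and turn from the pose commanded when the call began, along the tool's axes at that moment; what a row does not reach only later rows make up. A row lasts 1/8 s, in which the tool goes at most 62.5 mm and 10.7 degrees, less where a joint would pass 70% of its speed; a pose out of reach is approached as far as the arm can. A call with a number of a shift or a turn outside -1 to 1 is refused whole. A call with a gripper value outside its range is refused whole. The fingers move at their own pace and stop on an object; "force" is the grip in N (left out, the last holds). Time passes only in rows, so rows that repeat a pose let the fingers close. It gives the time, the measured TCP pose, the force, the opening and the grip force at its end, in the units of the state.
- ctrl.sense(): the state, without advancing time (a new reading comes with each control period).
- eyes.snapshot(name): name is "side" or "top" or "wrist"; returns the picture (400x640x3 uint8, red, green, blue); there is no depth.
- eyes.get_calibration(name): a dict with "fx", "fy", "cx", "cy" (pixels), "k1" (the pictures are not rectified: a ray, as slopes to the right and down, at radius r is drawn at 1 + k1 r^2 times it, then the intrinsics apply), "R" (3x3) and "t" (3): a world point X has camera coordinates R X + t; the wrist camera has in their place "hand_eye" (4x4, takes a point from camera to tool coordinates, whose origin is the TCP and whose axes are the flange's). Camera axes: x right, y down, z forward; pixel columns grow to the right and rows downward; lengths in m; the calibration is good to about 2 mm. A picture is of the moment at which its call begins: read the wrist's pose just before it. get_calibration takes no time and is no camera call.
- ctrl.job_done(): hands the job in; it is judged then, once.
Trained networks look in the newest picture that a camera, given by its name, has taken for a name from the list of things; names that differ only in an ending like _2 or _b are one class to them, and where a whole thing is asked for, a point or a joint stands for the part that bears it (a point fixed in the world has none). Each returns a list of dicts, best first, with "score" (0 to 1); they miss things now and then, are a little off and sometimes report something else, mostly with a low value. They report only what shows in the picture. A call takes as long as a camera call. They do not tell look-alikes from the thing itself.
- outline_of(camera, target): "pixels" (400x640 bool, what is visible of it) and "bbox" ([left, top, right, bottom] in pixels, round what is visible of it).
- place_of(camera, target): "position" ([column, row] in pixels: a listed point, or the origin of a listed thing).
The state is a dict: "t": time; "joint_positions": joint angles; "joint_vel": joint speeds; "effort": joint torques, N m; "tcp_pos": TCP position; "orientation": TCP orientation; "ft_force": force on the tool from outside, world axes, zero at the start; "wrist_torque": the same for the moment, N m; "grip_width": finger opening in m; "grasp_force": force on a finger pad.
Only numpy, scipy, OpenCV 4.12 (cv2) and the standard library are available. Lean on these libraries where they do the work, as an engineer would, in place of code of your own. Each camera call takes 0.05 s, during which the arm holds its last target. There are 200 camera calls.

## Task

Lift the sprung clamp bar of the depositor clear of its fork, turn it well aside (60 degrees or more) and ease it down. Take the washed plug that has two lugs and a T-handle, set it upright in the socket and, pressing only lightly and never forcing it, turn it until its lugs drop into the slots and it is fully home. Then lift the bar, turn it back, and lower it between the tines of its fork so that it presses on the plug; never let the bar snap down, and leave everything else on the bench as it is.

Things in the scene. Friction and masses are not known exactly. Their poses are not given: they have to be found in the camera images.
- housing: The depositor's valve unit, fixed: base plate and round aluminium drum (120 mm across, 98 mm inside, rim 62 mm above the bench), clamp post and fork, grey motor on the +x side (top 82 mm). Origin at bench level below the socket's axis; z up; the closed clamp bar runs along +y. The fork's two tines (tops 127 mm up) stand 58 mm from the socket's axis, on the post's side (-y).
- socket (a point): Centre of the socket at the top face (60 mm up) of the dark steel ring in the drum; axes as housing. Round bore 52 mm across, 46 mm or more deep; from it two opposite slots, 18 mm wide, 16 mm deep, run outward on one line. That line's angle is not reported: up to 0.55 rad either way from the y axis. A gearbox holds the ring (it yields at 2.5 N m).
- plug_center (a point): Centre (half-way up) of the keyed plug: 96 mm tall, 0.3 to 0.6 kg, upright on the bench. z up, y along its lugs and handle; half a turn makes no difference. Fingers take the black T-handle: 70 mm long (y), 16 mm thick (x), from 14 to 48 mm above this point. Lugs resting on the ring: this point 18 mm above socket; fully home: 2 mm above it.
- plug: The same keyed plug; origin at the centre of its underside, axes as plug_center. Heights from there: steel spigot 50 mm across, 0 to 46 mm (tapered in the lowest 8 mm); two opposite lugs, 14 mm wide (x), 76 mm from end to end (y), 30 to 46 mm; stem 18 mm across, 46 to 62 mm; T-handle in line with the lugs, 62 to 96 mm.
- clamp_knob (a point): Centre of the upright black knob (28 mm across, 40 mm tall) on the clamp bar's free end, 170 mm from the post's axis; 148 mm above the bench with the bar down. The bar: flat steel, 22 mm wide, 12 mm thick, its underside 42 mm below this point. The knob spins freely on the bar, so fingers gripping it need not turn with the bar.
- clamp_post (a point): A point on the upright axis on which the bar turns and slides: 90 mm from the socket's axis in the housing's -y direction, 60 mm above the bench. The post's top is 185 mm above the bench.
- clamp_lift (a joint): Height of the clamp bar, m: 0 fully down, 0.06 upper stop. Spring and weight press it down (about 5 N at 0, 7 N at the top). With the plug fully home under it, it rests at about 0.004. Down between the fork's tines the bar can hardly turn; it must be lifted more than 0.022 to clear them, both ways.
- clamp_bar (a joint): Turn of the clamp bar about the post, rad: 0 closed over the socket (along the housing's +y), growing clockwise seen from above (towards the housing's +x, away from the robot), up to 1.4. Stays where it is left.
- blank_center (a point): Centre (half-way up) of another plug, to be left alone: the same 50 mm steel spigot and 96 mm height, but no lugs and a round black knob, 42 mm across, on top. Stands upright on the bench; the two plugs may have swapped places.
- gasket: flat black rubber ring, 84 mm across, 10 mm thick, lying flat; bystander, to be left alone.
- jug: open steel jug 90 mm across, 100 mm tall, with a side handle; bystander, to be left alone.
- jar: closed glass jar, 72 mm across, 90 mm tall; bystander, to be left alone.
- spatula: spatula, 200 mm long, lying flat; bystander, to be left alone.
- brush: brush, 180 mm long, lying flat; bystander, to be left alone.
- mould: white praline mould, 135 x 240 x 22 mm, lying flat; bystander, to be left alone.
Things that resemble listed ones, but are neither listed nor needed, are in the scene too. Leave any pink look-alike of the plug alone.

How it is judged:
On the way, in this order (a step that is already met when the one before it is completed fails the run):
1. the clamp bar is turned aside and down again (value of joint clamp_bar above 0.95 rad and value of joint clamp_lift below 0.006 m), for 0.2 s.
2. the keyed plug is fully home, its lugs in the slots, with the bar still aside (z of plug_center in the frame of socket below 0.005 m and horizontal distance between plug_center and socket below 0.004 m and angle between plug_center's own z axis and vertical below 0.06 rad and value of joint clamp_bar above 0.6 rad), for 0.2 s.
At the end, for the whole second after the job is handed in: The plug is upright (within 0.06 rad) and fully home, its centre less than 5 mm above the ring's top face and within 4 mm of the socket's axis; the clamp bar is at rest between its tines (turned less than 0.09 rad) and down on the plug (lift 1.5 to 8 mm); the blank plug still stands (z of plug_center in the frame of socket below 0.005 m and horizontal distance between plug_center and socket below 0.004 m and angle between plug_center's own z axis and vertical below 0.06 rad and value of joint clamp_bar between -0.09 and 0.09 rad and value of joint clamp_lift between 0.0015 and 0.008 m and velocity of joint clamp_lift between -0.01 and 0.01 m/s and angle between blank_center's own z axis and vertical below 0.1 rad); the robot touches nothing.
It fails at once if the clamp bar snaps down (faster than 0.35 m/s) (velocity of joint clamp_lift below -0.35 m/s).
It fails at once if the plug is forced on the depositor (over 100 N) (contact force between plug and housing above 100 N).
It fails at once if the blank plug is moved by more than 20 mm (distance of blank_center from where it was at the start of the episode above 0.02 m).
It fails at once if a bystander is moved by more than 25 mm (distance of any of gasket, jug, jar, spatula, brush, mould from where it was at the start of the episode above 0.025 m).
It also fails if it takes over 72 s, if anything falls off the work surface, if the arm or the gripper's body presses on something with over 40 N, if the wrist force passes 120 N, or if a joint passes its speed limit or range.

## Working session

There is one attempt and no reset: what is moved stays moved. The work goes in short steps, Python scripts to look and compute and a tool call to move; the robot and the scene stay as the last step left them, time stands still between calls to the robot, and variables do not carry over. Pictures are saved under pics/ and viewed, at most 10 in all, crops included, and the job is handed in when it is done.

Besides the shell and the picture viewer there is one more tool, called after "Request:" as a command line: name --argument value ..., lists and objects as JSON in quotes. play_rows: Moves the arm, as the interface text tells. Its arguments: {"type":"object","properties":{"rot":{"type":"array","items":{"type":"array","items":{"type":"number"}}},"linear":{"type":"array","items":{"type":"array","items":{"type":"number"}}},"claw":{"type":"array","items":{"type":"number"}},"force":{"type":"number"}},"required":["rot","linear","claw"]}

```bash
mkdir -p pics; ls; cat > h.py <<'E'
import numpy as np, cv2
from bench import ctrl, eyes, outline_of, place_of
from scipy.spatial.transform import Rotation as Ro
def cam(n,s=None):
    c=eyes.get_calibration(n)
    if n=='wrist':
        s=s or ctrl.sense(); T=np.eye(4);T[:3,:3]=Ro.from_quat(s['orientation']).as_matrix();T[:3,3]=s['tcp_pos']
        W=T@np.array(c['hand_eye']); R=W[:3,:3].T; t=-R@W[:3,3]
    else: R=np.array(c['R']);t=np.array(c['t'])
    return c,R,t
def ray(n,p,s=None):
    c,R,t=cam(n,s); d=np.array([(p[0]-c['cx'])/c['fx'],(p[1]-c['cy'])/c['fy']]); u=d.copy()
    for _ in range(20): u=d/(1+c['k1']*(u@u))
    v=R.T@np.array([u[0],u[1],1]); return -R.T@t, v/np.linalg.norm(v)
def atz(n,p,z,s=None):
    o,v=ray(n,p,s); return o+v*(z-o[2])/v[2]
def proj(n,X,s=None):
    c,R,t=cam(n,s); q=R@np.array(X)+t; u=q[:2]/q[2]; u=u*(1+c['k1']*(u@u)); return np.array([u[0]*c['fx']+c['cx'],u[1]*c['fy']+c['cy']])
def tri(obs):
    A=np.zeros((3,3));b=np.zeros(3)
    for n,p in obs:
        o,v=ray(n,p);M=np.eye(3)-np.outer(v,v);A+=M;b+=M@o
    return np.linalg.solve(A,b)
def save(im,f): cv2.imwrite('pics/'+f,cv2.cvtColor(im,cv2.COLOR_RGB2BGR))
E
python3 - <<'E'
from h import *
np.set_printoptions(precision=4,suppress=True)
Z=dict(housing=0,socket=.06,plug_center=.048,clamp_knob=.148,clamp_post=.06,blank_center=.048,jug=.0,jar=.0,gasket=0,mould=0,spatula=0,brush=0)
ims={}
for n in('side','top'):
    ims[n]=eyes.snapshot(n); save(ims[n],n+'0.png'); print(n,cam(n)[1].tolist(),-cam(n)[1].T@cam(n)[2])
    for k,z in Z.items():
        for d in place_of(n,k)[:3]:
            if d['score']>.2: print(n,k,round(d['score'],2),np.round(d['position']),atz(n,d['position'],z))
s=ctrl.sense();print(s)
E
```

```text
pics
side [[0.9515353751018897, -0.3071438134297662, -0.015591914620297577], [-0.179578246413685, -0.513747684500337, -0.8389368093518891], [0.24966394081783513, 0.8010780202591775, -0.5440054430912848]] [ 0.1681 -1.0093  0.8109]
side housing 0.73 [325. 223.] [0.5146 0.0643 0.    ]
side housing 0.45 [336. 173.] [0.6669 0.3804 0.    ]
side housing 0.22 [289. 284.] [ 0.329  -0.1788  0.    ]
side socket 0.93 [321. 208.] [0.5039 0.0667 0.06  ]
side plug_center 0.71 [364. 319.] [ 0.4583 -0.401   0.048 ]
side plug_center 0.65 [356. 285.] [ 0.4831 -0.2896  0.048 ]
side plug_center 0.56 [374. 359.] [ 0.4357 -0.5101  0.048 ]
side clamp_knob 0.73 [327. 224.] [ 0.4552 -0.1385  0.148 ]
side clamp_knob 0.68 [319. 177.] [0.5134 0.1199 0.148 ]
side clamp_post 0.68 [328. 226.] [ 0.4928 -0.0322  0.06  ]
side clamp_post 0.63 [401. 271.] [ 0.6136 -0.2909  0.06  ]
side blank_center 0.77 [348. 253.] [ 0.5111 -0.1609  0.048 ]
side blank_center 0.41 [289. 285.] [ 0.3183 -0.2315  0.048 ]
side jug 0.7 [424. 326.] [ 0.6115 -0.4294  0.    ]
side jar 0.86 [278. 180.] [0.4293 0.4081 0.    ]
side jar 0.58 [335. 1
[... 1240 characters left out ...]
 ]
top spatula 0.61 [374. 166.] [ 0.6531 -0.2313  0.    ]
top brush 0.85 [416. 254.] [ 0.3265 -0.3913  0.    ]
top brush 0.6 [320. 198.] [ 0.529  -0.0315  0.    ]
{'t': 1.3, 'joint_positions': array([-1.1959,  0.321 , -0.0701,  1.4505,  0.0226,  1.3708, -0.0569]), 'joint_vel': array([-0.0007,  0.0013, -0.0002, -0.0005,  0.0008, -0.0017,  0.0003]), 'effort': array([ -0.0002, -49.3393,  -0.3815, -31.4576,   0.0133,   0.0014,
        -0.    ]), 'tcp_pos': array([0.2295, 0.6082, 0.2313]), 'orientation': array([0.1794, 0.9838, 0.    , 0.    ]), 'ft_force': array([-0.0783,  0.2209, -0.2944]), 'wrist_torque': array([ 0.001 , -0.0736, -0.0259]), 'grasp_force': 0.0, 'grip_width': 0.08535020158179042}
```

```bash
ls pics
```

```text
side0.png
top0.png
```

```bash
python3 - <<'E'
import cv2,numpy as np
a=cv2.imread('pics/side0.png')[150:400,250:460]; b=cv2.imread('pics/top0.png')[130:270,240:470]
a=cv2.resize(a,(500,595),interpolation=3); cv2.imwrite('pics/a.png',a)
b=cv2.resize(b,None,fx=3.4,fy=3.4,interpolation=3); cv2.imwrite('pics/b.png',b)
E
```

```text
(no output)
```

View pics/a.png

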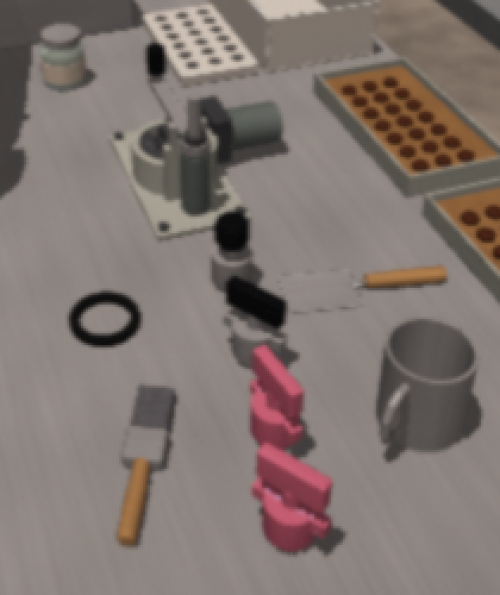

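View pics/b.png

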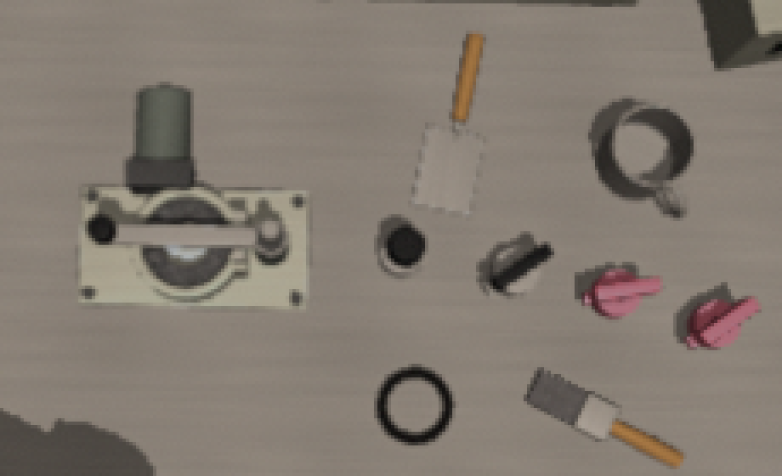

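The first crop (side view) shows the bar running along the drum with its black knob at about side px (315,175) and the post nearer the camera. The second (top view) gives these top pixels:

- **Plug candidates:** black T-handle plug with lugs at (391,209); pink look-alikes at (424,217) and (449,229); blank with a round knob at (359,200). By description I want the black T-handle one at (391,209).
- **Clamp:** knob at (270,197), post at (319,199).

```bash
cat >> h.py <<'E'
def plan(p,yaw=None):
    """yaw: world angle of tool y axis (mod pi), tool down"""
    s=ctrl.sense(); R=Ro.from_quat(s['orientation']); 
    lin=R.inv().apply(np.array(p)-s['tcp_pos'])/.3
    cy=np.arctan2(*R.as_matrix()[[1,0],1]); r=np.zeros(3)
    if yaw is not None:
        best=[(yaw-cy+np.pi/2)%np.pi-np.pi/2]
        a=best[0]+cy; Rt=np.array([[np.sin(a),np.cos(a),0],[-np.cos(a),np.sin(a),0],[0,0,-1]])
        r=(R.inv()*Ro.from_matrix(Rt)).as_rotvec()/(np.pi/4)
    print('t',round(s['t'],2),'tcp',s['tcp_pos'].round(4),'yaw',round(cy,3),'q7',s['joint_positions'][6].round(2),'F',s['ft_force'].round(1),'w',round(s['grip_width'],4),'gf',round(s['grasp_force'],1))
    print('lin',lin.round(3),'rot',r.round(3))
E
python3 - <<'E'
from h import *
np.set_printoptions(precision=4,suppress=True)
print(eyes.get_calibration('wrist'))
print('knob',tri([('side',(315,175)),('top',(270,197.4))]),tri([('side',(319,177)),('top',(266,197))]))
print('posttop',atz('top',(240+268/3.4,130+228/3.4),.185))
print(tri([('side',(356,285)),('top',(391.5,208.8))]))
plan((.50,.10,.33),np.pi/2)
E
```

```text
{'fx': 277.35760453498045, 'fy': 277.35760453498045, 'cx': 321.92010495869937, 'cy': 196.80785240525358, 'k1': -0.0463504344835921, 'hand_eye': array([[ 0.    , -0.9469, -0.3217,  0.0836],
       [ 1.    , -0.0002,  0.0008,  0.0009],
       [-0.0008, -0.3217,  0.9469, -0.1427],
       [ 0.    ,  0.    ,  0.    ,  1.    ]])}
knob [0.5068 0.1377 0.1491] [0.5174 0.152  0.1308]
posttop [ 0.5072 -0.0297  0.185 ]
[ 0.4851 -0.2913  0.0496]Traceback (most recent call last):
  File "<stdin>", line 7, in <module>
  File "h.py", line 33, in plan
    r=(R.inv()*Ro.from_matrix(Rt)).as_rotvec()/(np.pi/4)
               ~~~~~~~~~~~~~~^^^^
  File "scipy/spatial/transform/_rotation.pyx", line 1143, in scipy.spatial.transform._rotation.Rotation.from_matrix
ValueError: Non-positive determinant (left-handed or null coordinate frame) in rotation matrix 0: [[ 1.  0.  0.]
 [-0.  1.  0.]
 [ 0.  0. -1.]].
```

```bash
sed -i 's/\[\[np.sin(a),np.cos(a),0\],\[-np.cos(a),np.sin(a),0\]/[[-np.sin(a),np.cos(a),0],[np.cos(a),np.sin(a),0]/' h.py
python3 - <<'E'
from h import *
plan((.507,.138,.27),np.pi/2)
E
```

```text
t 1.3 tcp [0.2295 0.6082 0.2313] yaw 1.21 q7 -0.06 F [-0.1  0.2 -0.3] w 0.0854 gf 0.0
lin [-1.419 -1.14  -0.129] rot [ 0.     0.    -0.459]
```

Request:
play_rows --rot '[[0,0,-0.2],[0,0,-0.459],[0,0,-0.459],[0,0,-0.459],[0,0,-0.459]]' --linear '[[-0.1,-0.08,-0.13],[-1.0,-0.8,-0.13],[-1.0,-0.8,-0.13],[-1.0,-0.8,-0.13],[-1.0,-0.8,-0.13]]' --claw '[1,1,1,1,1]'

```text
t: 1.92
tcp_pos: [0.3775, 0.3582, 0.2707]
orientation: [0.0, 1.0, 0.0, 0.0]
ft_force: [0.1, 0.4, 0.1]
grip_width: 0.0857
grasp_force: 0.0
```

```bash
python3 - <<'E'
from h import *
plan((.507,.138,.27),np.pi/2)
E
```

```text
t 1.93 tcp [0.3775 0.3582 0.2707] yaw 1.57 q7 0.76 F [0.1 0.4 0.1] w 0.0857 gf 0.0
lin [-0.432 -0.734  0.002] rot [ 0.001  0.001 -0.   ]
```

Request:
play_rows --rot '[[0,0,0],[0,0,0],[0,0,0],[0,0,0],[0,0,0],[0,0,0]]' --linear '[[-0.432,-0.734,0],[-0.432,-0.734,0],[-0.432,-0.734,0],[-0.432,-0.734,0],[-0.432,-0.734,0],[-0.432,-0.734,0]]' --claw '[1,1,1,1,1,1]'

```text
t: 2.68
tcp_pos: [0.506, 0.14, 0.2703]
orientation: [0.001, 1.0, 0.0, -0.0]
ft_force: [0.2, 1.0, 0.7]
grip_width: 0.0854
grasp_force: 0.0
```

```bash
python3 - <<'E'
from h import *
plan((.507,.138,.129),np.pi/2)
s=ctrl.sense(); im=eyes.snapshot('wrist'); save(im,'w1.png')
for k,z in dict(clamp_knob=.148,clamp_post=.06,housing=0,socket=.06).items():
    for d in place_of('wrist',k)[:2]: print(k,round(d['score'],2),np.round(d['position'],1),atz('wrist',d['position'],z,s).round(4))
print(proj('wrist',(.507,.138,.148),s),proj('wrist',(.507,.138,.168),s))
E
```

```text
t 2.67 tcp [0.506  0.14   0.2703] yaw 1.57 q7 1.26 F [0.2 1.  0.7] w 0.0854 gf 0.0
lin [-0.003 -0.007  0.471] rot [ 0.001 -0.    -0.002]
clamp_post 0.56 [194.2 169.4] [ 0.5045 -0.0262  0.06  ]
housing 0.88 [270.7 160.4] [0.505  0.0643 0.    ]
housing 0.46 [ 99.4 167. ] [ 0.5133 -0.2067  0.    ]
socket 0.6 [258.6 172.8] [0.5094 0.0586 0.06  ]
[318.5327638  191.27021734] [318.31006366 197.75126916]
```

View pics/w1.png

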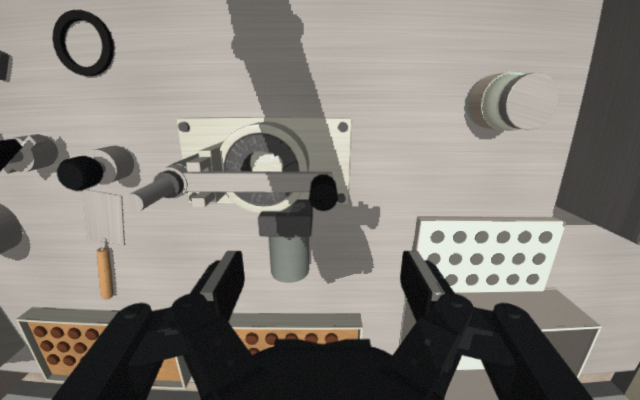

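The wrist view shows the knob at (323,193), the bar running left to the post top at (145,200), the drum centred near (262,165) and the motor below it. All of it agrees with the estimate (knob ≈ (0.507, 0.141)). Next I descend and grip.

Request:
play_rows --rot '[[0,0,0],[0,0,0],[0,0,0],[0,0,0],[0,0,0],[0,0,0],[0,0,0],[0,0,0]]' --linear '[[-0.003,0.003,0.2],[-0.003,0.003,0.4],[-0.003,0.003,0.465],[-0.003,0.003,0.465],[-0.003,0.003,0.465],[-0.003,0.003,0.465],[-0.003,0.003,0.465],[-0.003,0.003,0.465]]' --claw '[1,1,1,-1,-1,-1,-1,-1]' --force 70

```text
t: 3.92
tcp_pos: [0.5078, 0.1416, 0.132]
orientation: [-0.0, 1.0, 0.001, 0.001]
ft_force: [0.6, 1.9, 3.1]
grip_width: 0.0267
grasp_force: 68.7
```

Request:
play_rows --rot '[[0,0,0],[0,0,0],[0,0,0],[0,0,0],[0,0,0],[0,0,0]]' --linear '[[0,0,-0.02],[0,0,-0.05],[0,0,-0.09],[0,0,-0.12],[0,0,-0.135],[0,0,-0.135]]' --claw '[-1,-1,-1,-1,-1,-1]'

```text
t: 4.68
tcp_pos: [0.5073, 0.1408, 0.1718]
orientation: [0.0, 1.0, 0.0, 0.0]
ft_force: [0.5, 1.5, -7.0]
grip_width: 0.0264
grasp_force: 69.1
```

```bash
python3 - <<'E'
from h import *
plan((.507,.138,.129),np.pi/2)
s=ctrl.sense(); im=eyes.snapshot('wrist')
save(cv2.resize(im[100:300,130:450],(640,400)),'w2.png')
E
```

```text
t 4.67 tcp [0.5073 0.1408 0.1718] yaw 1.571 q7 1.28 F [ 0.5  1.5 -7. ] w 0.0264 gf 69.1
lin [ 0.001 -0.01   0.142] rot [ 0.001  0.001 -0.   ]
```

View pics/w2.png

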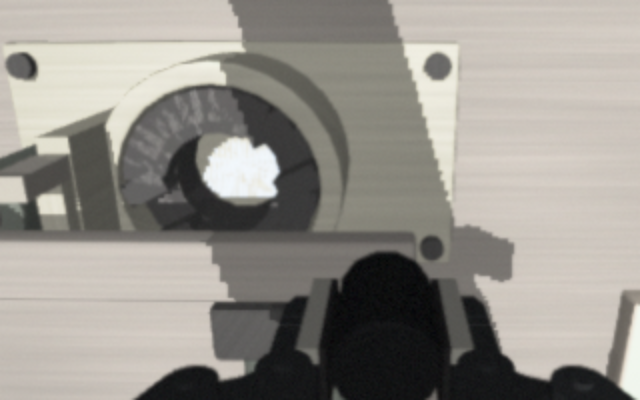

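The bar is lifted (-7 N on the tool, knob between the pads), and the ring's slot edges show at about crop (165,205) and (300,170). Now the arc.

Request:
play_rows --rot '[[0,0,0],[0,0,0],[0,0,0],[0,0,0],[0,0,0],[0,0,0],[0,0,0],[0,0,0],[0,0,0],[0,0,0],[0,0,0],[0,0,0],[0,0,0],[0,0,0],[0,0,0]]' --linear '[[-0.057,-0.003,0],[-0.113,-0.011,0],[-0.221,-0.045,0],[-0.32,-0.099,0],[-0.407,-0.172,0],[-0.477,-0.26,0],[-0.528,-0.361,0],[-0.528,-0.361,0],[-0.528,-0.361,0.03],[-0.528,-0.361,0.06],[-0.528,-0.361,0.09],[-0.528,-0.361,0.12],[-0.528,-0.361,0.137],[-0.528,-0.361,0.137],[-0.528,-0.361,0.137]]' --claw '[-1,-1,-1,-1,-1,-1,-1,-1,-1,-1,-1,-1,-1,-1,-1]'

```text
t: 6.6
tcp_pos: [0.6661, 0.0324, 0.1315]
orientation: [0.0, 1.0, 0.0, 0.001]
ft_force: [-1.4, -0.2, 3.1]
grip_width: 0.0262
grasp_force: 70.6
```

Request:
play_rows --rot '[[0,0,0],[0,0,0],[0,0,0],[0,0,0],[0,0,0],[0,0,0],[0,0,0],[0,0,0],[0,0,0],[0,0,0]]' --linear '[[0,0,0],[0,0,0],[0,0,0],[0,0,-0.15],[0,0,-0.3],[0.2,0.03,-0.4],[0.4,0.07,-0.4],[0.53,0.1,-0.4],[0.53,0.1,-0.4],[0.53,0.1,-0.4]]' --claw '[1,1,1,1,1,1,1,1,1,1]'

```text
t: 7.85
tcp_pos: [0.5072, 0.0623, 0.2507]
orientation: [0.0, 1.0, 0.0, 0.001]
ft_force: [1.2, -0.9, -0.0]
grip_width: 0.0852
grasp_force: 0.0
```

```bash
cat > look.py <<'E'
from h import *
import sys
s=ctrl.sense(); im=eyes.snapshot('wrist'); save(im,'w3.png')
for k,z in dict(clamp_knob=.148,clamp_post=.06,housing=0,socket=.06).items():
    for d in place_of('wrist',k)[:2]: print(k,round(d['score'],2),np.round(d['position'],1),atz('wrist',d['position'],z,s).round(4))
# rectify top plane z=.06 around (.507,.0615): 0.25mm/px
n=480; X0,Y0=.507,.0615
mx=np.zeros((n,n),np.float32);my=mx.copy()
for i in range(n):
    for j in range(n):
        # up = +x world, right = -y
        p=proj('wrist',(X0+(n/2-i)*.00025,Y0-(j-n/2)*.00025,.06),s); mx[i,j],my[i,j]=p
r=cv2.remap(im,mx,my,1); cv2.circle(r,(240,240),104,(255,0,0),1); save(r,'ring.png')
plan((.487,-.293,.2))
E
python3 look.py
```

```text
clamp_knob 0.88 [294.6 329. ] [0.6656 0.0327 0.148 ]
clamp_post 0.72 [249.3 173.8] [ 0.5074 -0.0263  0.06  ]Traceback (most recent call last):
  File "look.py", line 12, in <module>
    p=proj('wrist',(X0+(n/2-i)*.00025,Y0-(j-n/2)*.00025,.06),s); mx[i,j],my[i,j]=p
  File "h.py", line 18, in proj
    c,R,t=cam(n,s); q=R@np.array(X)+t; u=q[:2]/q[2]; u=u*(1+c['k1']*(u@u)); return np.array([u[0]*c['fx']+c['cx'],u[1]*c['fy']+c['cy']])
          ~~~^^^^^
  File "h.py", line 5, in cam
    c=eyes.get_calibration(n)
ValueError: time passes only in moves, steps and waits
```

```bash
python3 - <<'E'
s=open('h.py').read()
s=s.replace("def cam(","_C={}\ndef calib(n):\n    if n not in _C: _C[n]=eyes.get_calibration(n)\n    return _C[n]\ndef cam(",1).replace("    c=eyes.get_calibration(n)\n    if n=='wrist'","    c=calib(n)\n    if n=='wrist'")
s+='''
def rect(im,c0,z,s,f,n=480,mm=.25,rad=()):
    i,j=np.mgrid[0:n,0:n]; X=np.stack([c0[0]+(n/2-i)*mm/1e3,c0[1]-(j-n/2)*mm/1e3,0*i+z],-1)
    c,R,t=cam('wrist',s); q=X@R.T+t; u=q[...,:2]/q[...,2:]; u=u*(1+c['k1']*(u**2).sum(-1,keepdims=True))
    r=cv2.remap(im,(u[...,0]*c['fx']+c['cx']).astype(np.float32),(u[...,1]*c['fy']+c['cy']).astype(np.float32),1)
    for a in rad: cv2.circle(r,(n//2,n//2),int(a/mm),(255,0,0),1)
    save(r,f); return r
'''
open('h.py','w').write(s)
E
python3 - <<'E'
from h import *
s=ctrl.sense(); im=cv2.imread('pics/w3.png')[...,::-1].copy()
rect(im,(.507,.0615),.06,s,'ring.png',rad=(26,49))
plan((.487,-.293,.2))
E
```

```text
t 8.1 tcp [0.5071 0.062  0.2499] yaw 1.569 q7 1.4 F [ 0.7  0.2 -0.3] w 0.0851 gf 0.0
lin [ 0.065 -1.183  0.167] rot [0. 0. 0.]
```

View pics/ring.png

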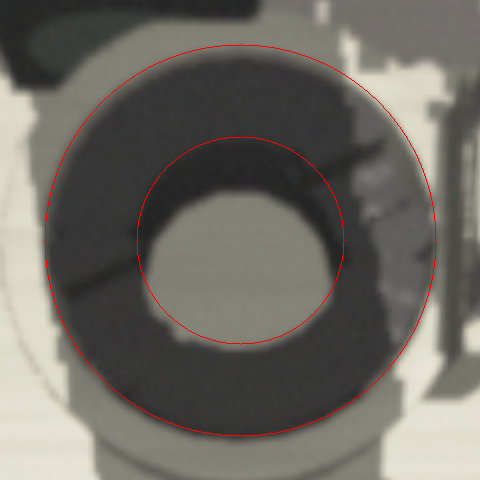

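The rectified ring view (0.25 mm/px, up = +x, right = -y) shows the bore close to the 52 mm circle. The far walls of both slots appear as dark lines from (70,295) to (135,262) and from (320,178) to (380,148). That puts the slot line about 26° off y, so its world yaw is about 116°. I'll take one closer view with the camera on the other side, to fix x.

Request:
play_rows --rot '[[0,0,0.25],[0,0,0.5],[0,0,0.75],[0,0,1.0],[0,0,1.0],[0,0,1.0]]' --linear '[[0,0,0.1],[0,0,0.2],[0,0,0.2],[0,0,0.2],[0,0,0.2],[0,0,0.2]]' --claw '[1,1,1,1,1,1]'

```text
t: 8.85
tcp_pos: [0.5067, 0.0623, 0.1901]
orientation: [0.382, 0.924, -0.0, 0.0]
ft_force: [0.3, 0.5, -0.0]
grip_width: 0.0853
grasp_force: 0.0
```

```bash
python3 - <<'E'
from h import *
s=ctrl.sense(); im=eyes.snapshot('wrist'); save(im,'w4.png')
a=rect(im,(.507,.061),.06,s,'ring2.png',n=400,rad=(26,49))
plan((.487,-.293,.23),.54)
E
```

```text
t 8.9 tcp [0.5066 0.0624 0.1902] yaw 0.787 q7 0.63 F [-0.5  0.3 -0.3] w 0.0855 gf 0.0
lin [-0.79  -0.885 -0.133] rot [-0.     0.     0.315]
```

View pics/ring2.png

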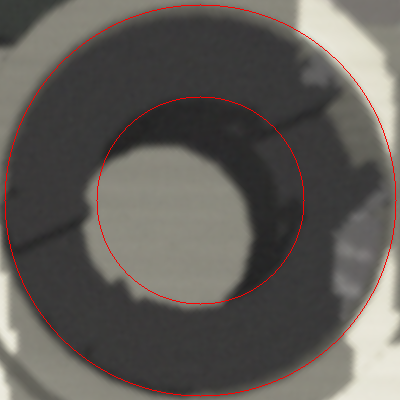

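This closer view puts the ring centre at about (0.506, 0.061). The slot walls run from (15,248) to (335,97), so the slot line is still about 26° off y. Next is the keyed plug, going up first to clear the post.

Request:
play_rows --rot '[[0,0,0],[0,0,0],[0,0,0.16],[0,0,0.315],[0,0,0.315],[0,0,0.315],[0,0,0.315],[0,0,0.315],[0,0,0.315],[0,0,0.315]]' --linear '[[0,0,-0.1],[0,0,-0.2],[-0.1,-0.11,-0.2],[-0.79,-0.885,-0.2],[-0.79,-0.885,-0.2],[-0.79,-0.885,-0.2],[-0.79,-0.885,-0.2],[-0.79,-0.885,-0.2],[-0.79,-0.885,-0.2],[-0.79,-0.885,-0.2]]' --claw '[1,1,1,1,1,1,1,1,1,1]'

```text
t: 10.15
tcp_pos: [0.4863, -0.2924, 0.25]
orientation: [0.493, 0.87, 0.0, -0.0]
ft_force: [0.9, 0.2, -0.1]
grip_width: 0.0856
grasp_force: 0.0
```

```bash
python3 - <<'E'
from h import *
s=ctrl.sense(); im=eyes.snapshot('wrist')
for d in place_of('wrist','plug_center')[:4]: print(round(d['score'],2),np.round(d['position'],1),atz('wrist',d['position'],.048,s).round(4))
for k in range(1):
  for d in outline_of('wrist','plug_center')[:3]: print('ol',d['score'],d['bbox'])
r=rect(im,(.487,-.293),.096,s,'plug.png',n=480)
g=((r.max(-1)<45)*255).astype(np.uint8)
c=sorted(cv2.findContours(g,0,2)[0],key=cv2.contourArea)[-4:]
for q in c:
    (x,y),wh,a=cv2.minAreaRect(q); print('rect',x,y,wh,a,'world',.487+(240-y)*.00025,-.293-(x-240)*.00025)
plan((.487,-.293,.2),.54)
E
```

```text
0.97 [263.6 229.6] [ 0.4592 -0.4018  0.048 ]
0.84 [214.6 273.6] [ 0.4295 -0.5026  0.048 ]
0.6 [323.4 168.8] [ 0.4859 -0.287   0.048 ]
ol 0.89 [189.4, 248.7, 227.7, 285.6]
ol 0.79 [244.3, 198.1, 289.7, 269.2]
ol 0.73 [302.1, 135.0, 336.6, 209.6]
rect 178.82350158691406 315.20587158203125 (1.200490117073059, 6.6884446144104) 59.03623962402344 world 0.4681985321044922 -0.2777058753967285
rect 230.0 264.0 (2.0, 4.0) 0.0 world 0.481 -0.2905
rect 217.62942504882812 286.91766357421875 (2.837770462036133, 22.778860092163086) 57.528804779052734 world 0.4752705841064453 -0.28740735626220704
rect 216.9933319091797 258.50457763671875 (55.82439422607422, 283.82659912109375) 55.5391845703125 world 0.4823738555908203 -0.2872483329772949
t 10.3 tcp [ 0.487  -0.2909  0.2501] yaw 0.541 q7 1.13 F [-0.   0.5 -1. ] w 0.0855 gf 0.0
lin [-0.006 -0.004  0.167] rot [ 0.001 -0.001  0.002]
```

View pics/plug.png

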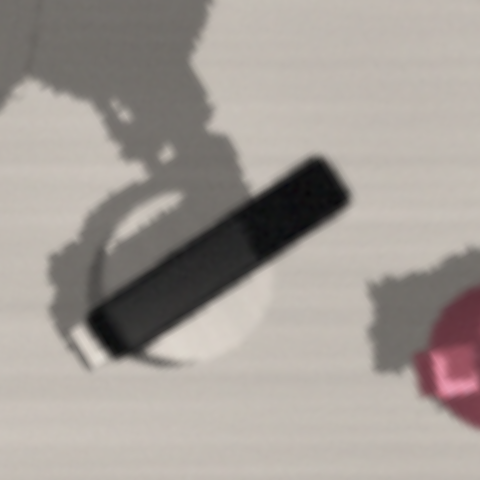

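The rectified plug view shows the black T-handle from (106,335) to (332,176), with a steel lug at the lower-left end and the pink look-alike away at right. That makes the centre about (0.4835, -0.2875), with the handle 34.5° off y. I'll grip along yaw 0.60.

```bash
python3 - <<'E'
from h import *
plan((.4835,-.2875,.064),.602)
E
```

```text
t 10.3 tcp [ 0.487  -0.2909  0.2501] yaw 0.541 q7 1.13 F [-0.   0.5 -1. ] w 0.0855 gf 0.0
lin [ 0.015 -0.004  0.62 ] rot [ 0.001 -0.001 -0.077]
```

Request:
play_rows --rot '[[0,0,-0.077],[0,0,-0.077],[0,0,-0.077],[0,0,-0.077],[0,0,-0.077],[0,0,-0.077],[0,0,-0.077],[0,0,-0.077],[0,0,-0.077],[0,0,-0.077]]' --linear '[[0.015,-0.004,0.2],[0.015,-0.004,0.4],[0.015,-0.004,0.55],[0.015,-0.004,0.62],[0.015,-0.004,0.62],[0.015,-0.004,0.62],[0.015,-0.004,0.62],[0.015,-0.004,0.62],[0.015,-0.004,0.62],[0.015,-0.004,0.62]]' --claw '[1,1,1,1,-0.6,-0.6,-1,-1,-1,-1]' --force 80

```text
t: 11.55
tcp_pos: [0.4837, -0.2901, 0.0655]
orientation: [0.467, 0.884, 0.0, 0.001]
ft_force: [-0.6, -0.1, 5.9]
grip_width: 0.0146
grasp_force: 79.3
```

```bash
python3 - <<'E'
from h import *
plan((.506,.061,.27),.602)
s=ctrl.sense(); im=eyes.snapshot('wrist')
r=rect(im,s['tcp_pos'][:2],.096,s,'plug2.png',n=480)
# axis along handle
g=((r.max(-1)<45)*255).astype(np.uint8)
E
```

```text
t 11.55 tcp [ 0.4837 -0.2901  0.0655] yaw 0.598 q7 1.29 F [-0.6 -0.1  5.9] w 0.0146 gf 79.3
lin [ 0.924  0.721 -0.682] rot [ 0.002  0.002 -0.005]
```

View pics/plug2.png

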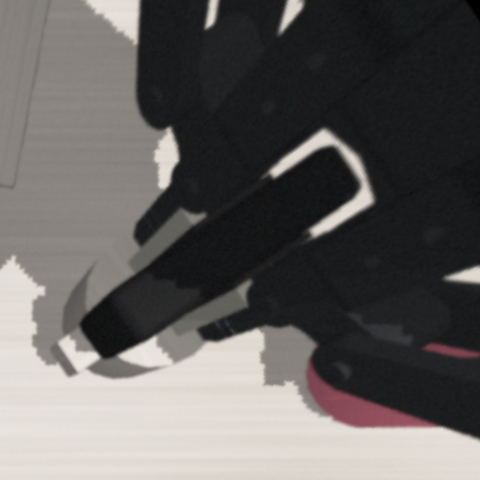

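The plug is held (opening 14.6 mm). The handle spans about (113,322) to (345,165), so the plug centre sits about 2.3 mm along tool +x from the TCP. Next I lift above post height and carry it over.

Request:
play_rows --rot '[[0,0,0],[0,0,0],[0,0,0],[0,0,0],[0,0,0],[0,0,0.09],[0,0,0.183],[0,0,0.183],[0,0,0.183],[0,0,0.183],[0,0,0.183],[0,0,0.183],[0,0,0.183],[0,0,0.183],[0,0,0.183]]' --linear '[[0,0,-0.03],[0,0,-0.2],[0,0,-0.4],[0,0,-0.6],[0,0,-0.715],[0.05,0.04,-0.715],[0.2,0.16,-0.715],[0.35,0.275,-0.715],[0.5,0.393,-0.715],[0.65,0.51,-0.715],[0.8,0.627,-0.715],[0.89,0.697,-0.715],[0.918,0.719,-0.715],[0.918,0.719,-0.715],[0.918,0.719,-0.715]]' --claw '[-1,-1,-1,-1,-1,-1,-1,-1,-1,-1,-1,-1,-1,-1,-1]'

```text
t: 13.48
tcp_pos: [0.5059, 0.0573, 0.2785]
orientation: [0.531, 0.847, -0.001, 0.0]
ft_force: [0.1, -0.8, -6.4]
grip_width: 0.0146
grasp_force: 79.6
```

```bash
python3 - <<'E'
from h import *
plan((.507,.059,.135),.454)
s=ctrl.sense(); im=eyes.snapshot('wrist')
for d in place_of('wrist','plug_center')[:2]: print(round(d['score'],2),atz('wrist',d['position'],s['tcp_pos'][2]-.0175,s).round(4))
rect(im,s['tcp_pos'][:2],s['tcp_pos'][2]+.0305,s,'plug3.png',n=480)
# where would lug end (offset tool) show
E
```

```text
t 13.47 tcp [0.5059 0.0573 0.2785] yaw 0.452 q7 0.28 F [ 0.1 -0.8 -6.4] w 0.0146 gf 79.6
lin [0.004 0.006 0.478] rot [-0.001  0.001 -0.003]
```

View pics/plug3.png

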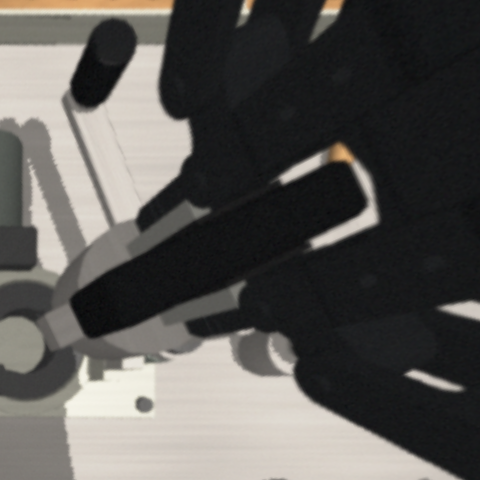

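Request:
play_rows --rot '[[0,0,0],[0,0,0],[0,0,0],[0,0,0],[0,0,0]]' --linear '[[0.004,0.006,0.15],[0.004,0.006,0.3],[0.004,0.006,0.43],[0.004,0.006,0.485],[0.004,0.006,0.485]]' --claw '[-1,-1,-1,-1,-1]'

```text
t: 14.2
tcp_pos: [0.5067, 0.0607, 0.1329]
orientation: [0.53, 0.848, -0.001, -0.0]
ft_force: [0.6, 0.5, -5.4]
grip_width: 0.015
grasp_force: 79.6
```

```bash
python3 - <<'E'
from h import *
plan((.507,.059,.115),.454)
E
```

```text
t 14.2 tcp [0.5067 0.0607 0.1329] yaw 0.454 q7 0.32 F [ 0.6  0.5 -5.4] w 0.015 gf 79.6
lin [-0.005 -0.002  0.06 ] rot [-0.002 -0.    -0.001]
```

Request:
play_rows --rot '[[0,0,0],[0,0,0],[0,0,0],[0,0,0],[0,0,0]]' --linear '[[-0.003,-0.002,0.01],[-0.003,-0.002,0.024],[-0.003,-0.002,0.037],[-0.003,-0.002,0.05],[-0.003,-0.002,0.05]]' --claw '[-1,-1,-1,-1,-1]'

```text
t: 14.82
tcp_pos: [0.5068, 0.0607, 0.1181]
orientation: [0.53, 0.848, 0.0, -0.0]
ft_force: [0.6, 1.4, -5.1]
grip_width: 0.0146
grasp_force: 79.9
```

Request:
play_rows --rot '[[0,0,0],[0,0,0],[0,0,0],[0,0,0],[0,0,0]]' --linear '[[0,0,0.01],[0,0,0.02],[0,0,0.03],[0,0,0.04],[0,0,0.04]]' --claw '[-1,-1,-1,-1,-1]'

```text
t: 15.45
tcp_pos: [0.5068, 0.0611, 0.1059]
orientation: [0.529, 0.848, 0.0, -0.0]
ft_force: [-0.5, 5.0, -5.2]
grip_width: 0.0149
grasp_force: 79.7
```

Request:
play_rows --rot '[[0,0,0],[0,0,0],[0,0,0],[0,0,0],[0,0,0]]' --linear '[[0.003,0.001,0.005],[0.003,0.001,0.013],[0.003,0.001,0.02],[0.003,0.001,0.028],[0.003,0.001,0.028]]' --claw '[-1,-1,-1,-1,-1]'

```text
t: 16.08
tcp_pos: [0.5068, 0.0613, 0.0975]
orientation: [0.53, 0.848, 0.0, 0.0]
ft_force: [-0.1, 5.1, -5.3]
grip_width: 0.0145
grasp_force: 79.8
```

Next come the lugs. They either drop in at this angle or rest on the ring at TCP ≈ 0.0955.

Request:
play_rows --rot '[[0,0,0],[0,0,0],[0,0,0],[0,0,0],[0,0,0]]' --linear '[[0.003,0.001,0.005],[0.003,0.001,0.01],[0.003,0.001,0.015],[0.003,0.001,0.02],[0.003,0.001,0.02]]' --claw '[-1,-1,-1,-1,-1]'

```text
t: 16.7
tcp_pos: [0.5066, 0.0617, 0.0915]
orientation: [0.53, 0.848, -0.0, 0.0]
ft_force: [-0.1, 2.1, -5.9]
grip_width: 0.015
grasp_force: 79.9
```

It's already 4 mm below the lug-rest height with no reaction force, so the lugs are in the slots. Continuing down.

Request:
play_rows --rot '[[0,0,0],[0,0,0],[0,0,0],[0,0,0],[0,0,0],[0,0,0],[0,0,0]]' --linear '[[0.002,0.001,0.008],[0.002,0.001,0.016],[0.002,0.001,0.024],[0.002,0.001,0.032],[0.002,0.001,0.036],[0.002,0.001,0.04],[0.002,0.001,0.04]]' --claw '[-1,-1,-1,-1,-1,-1,-1]'

```text
t: 17.58
tcp_pos: [0.5067, 0.0628, 0.0798]
orientation: [0.53, 0.848, -0.0, -0.0]
ft_force: [0.7, -0.1, -6.1]
grip_width: 0.0149
grasp_force: 79.6
```

Request:
play_rows --rot '[[0,0,0],[0,0,0],[0,0,0],[0,0,0]]' --linear '[[0,0,0.003],[0,0,0.006],[0,0,0.008],[0,0,0.008]]' --claw '[-1,-1,-1,-1]'

```text
t: 18.08
tcp_pos: [0.507, 0.063, 0.0795]
orientation: [0.53, 0.848, 0.0, -0.0]
ft_force: [-6.3, -0.2, 10.3]
grip_width: 0.0152
grasp_force: 82.1
```

Seated: contact at 0.0795, the predicted home height. I open part way, because the motor block is near, then rise and go to the knob.

Request:
play_rows --rot '[[0,0,0],[0,0,0],[0,0,0],[0,0,0],[0,0,0],[0,0,0],[0,0,0],[0,0,0],[0,0,0],[0,0,0],[0,0,0]]' --linear '[[0,0,-0.004],[0,0,-0.004],[0,0,-0.004],[0,0,-0.08],[0,0,-0.25],[0,0,-0.4],[0,0,-0.55],[-0.15,0.2,-0.57],[-0.324,0.432,-0.57],[-0.324,0.432,-0.57],[-0.324,0.432,-0.57]]' --claw '[-0.2,-0.2,-0.2,-0.2,-0.2,0,1,1,1,1,1]'

```text
t: 19.45
tcp_pos: [0.6673, 0.0313, 0.2465]
orientation: [0.53, 0.848, -0.001, 0.0]
ft_force: [-1.1, 0.5, -0.5]
grip_width: 0.0857
grasp_force: 0.0
```

```bash
python3 - <<'E'
from h import *
plan((.666,.0324,.1315))
s=ctrl.sense(); im=eyes.snapshot('wrist'); save(im,'w5.png')
for k,z in dict(clamp_knob=.148,plug_center=.062).items():
  for d in place_of('wrist',k)[:2]: print(k,round(d['score'],2),d['position'],atz('wrist',d['position'],z,s).round(4))
im=eyes.snapshot('side')
for d in place_of('side','plug_center')[:4]: print('side',round(d['score'],2),atz('side',d['position'],.062).round(4))
o=np.vstack([cv2.resize(cv2.imread('pics/w5.png'),(480,300)),cv2.resize(im[150:260,260:436,::-1],(480,300),interpolation=3)]); cv2.imwrite('pics/chk.png',o)
E
```

```text
t 19.45 tcp [0.6673 0.0313 0.2465] yaw 0.453 q7 0.49 F [-1.1  0.5 -0.5] w 0.0857 gf 0.0
lin [ 0.006 -0.001  0.383] rot [0. 0. 0.]
clamp_knob 0.76 [321.0, 196.0] [0.6653 0.0335 0.148 ]
clamp_knob 0.38 [48.0, 294.6] [ 0.4416 -0.2048  0.148 ]
plug_center 0.95 [203.8, 87.5] [0.5044 0.0648 0.062 ]
plug_center 0.84 [98.0, 343.4] [ 0.4635 -0.3765  0.062 ]
side 0.93 [ 0.4545 -0.4045  0.062 ]
side 0.77 [ 0.4299 -0.5125  0.062 ]
side 0.67 [ 0.5849 -0.4731  0.062 ]
side 0.48 [0.517  0.0704 0.062 ]
```

View pics/chk.png

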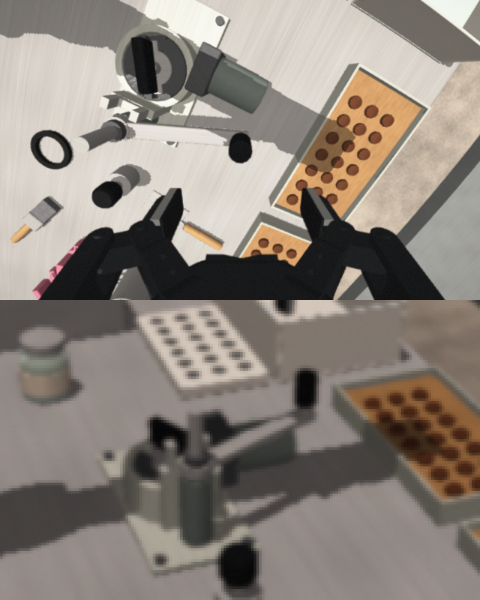

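The check picture shows the plug upright in the drum, its handle at (147,65) in the upper half, with the bar still aside and the knob at (240,148). Now I grip the knob.

Request:
play_rows --rot '[[0,0,0],[0,0,0],[0,0,0],[0,0,0],[0,0,0],[0,0,0],[0,0,0],[0,0,0],[0,0,0],[0,0,0],[0,0,0],[0,0,0],[0,0,0]]' --linear '[[0.006,-0.001,0.15],[0.006,-0.001,0.3],[0.006,-0.001,0.38],[0.006,-0.001,0.38],[0.006,-0.001,0.38],[0.006,-0.001,0.38],[0.006,-0.001,0.38],[0.006,-0.001,0.38],[0.006,-0.001,0.36],[0.006,-0.001,0.33],[0.006,-0.001,0.29],[0.006,-0.001,0.25],[0.006,-0.001,0.25]]' --claw '[1,1,1,-1,-1,-1,-1,-1,-1,-1,-1,-1,-1]' --force 70

```text
t: 21.32
tcp_pos: [0.6646, 0.0333, 0.1746]
orientation: [0.53, 0.848, -0.0, 0.0]
ft_force: [-2.5, -1.0, -6.9]
grip_width: 0.0262
grasp_force: 69.4
```

```bash
python3 - <<'E'
from h import *
s=ctrl.sense();plan((.507,.141,s['tcp_pos'][2]))
R=Ro.from_quat(s['orientation']); p=np.array([.507,-.029]); k=s['tcp_pos'][:2]-p; th0=np.arctan2(k[0],k[1]); print(th0,np.hypot(*k))
for th in list(np.linspace(th0,0,10))[1:]+[-.01]:
    q=p+.17*np.array([np.sin(th),np.cos(th)]); print(round(th,2),(R.inv().apply(np.r_[q-s['tcp_pos'][:2],0])/.3).round(3).tolist())
E
```

```text
t 21.32 tcp [0.6646 0.0333 0.1746] yaw 0.454 q7 0.5 F [-2.5 -1.  -6.9] w 0.0262 gf 69.4
lin [ 0.553 -0.314 -0.   ] rot [0. 0. 0.]
1.194373970204369 0.16941207675765504
1.06 [0.075, 0.003, -0.0]
0.93 [0.15, -0.006, -0.0]
0.8 [0.222, -0.025, -0.0]
0.66 [0.292, -0.054, -0.0]
0.53 [0.357, -0.091, -0.0]
0.4 [0.417, -0.136, -0.0]
0.27 [0.47, -0.19, -0.0]
0.13 [0.516, -0.249, -0.0]
0.0 [0.553, -0.314, -0.0]
-0.01 [0.556, -0.32, -0.0]
```

Request:
play_rows --rot '[[0,0,0],[0,0,0],[0,0,0],[0,0,0],[0,0,0],[0,0,0],[0,0,0],[0,0,0],[0,0,0],[0,0,0],[0,0,0],[0,0,0]]' --linear '[[0.035,0.003,0],[0.075,0.003,0],[0.15,-0.006,0],[0.222,-0.025,0],[0.292,-0.054,0],[0.357,-0.091,0],[0.417,-0.136,0],[0.47,-0.19,0],[0.516,-0.249,0],[0.553,-0.314,0],[0.553,-0.314,0],[0.553,-0.314,0]]' --claw '[-1,-1,-1,-1,-1,-1,-1,-1,-1,-1,-1,-1]'

```text
t: 22.82
tcp_pos: [0.5075, 0.1417, 0.1738]
orientation: [0.53, 0.848, 0.001, 0.0]
ft_force: [1.0, -3.4, -5.9]
grip_width: 0.0265
grasp_force: 69.5
```

```bash
python3 - <<'E'
from h import *
plan((.507,.141,.136))
E
```

```text
t 22.82 tcp [0.5075 0.1417 0.1738] yaw 0.455 q7 0.17 F [ 1.  -3.4 -5.9] w 0.0265 gf 69.5
lin [-0.001 -0.003  0.126] rot [0. 0. 0.]
```

Request:
play_rows --rot '[[0,0,0],[0,0,0],[0,0,0],[0,0,0],[0,0,0],[0,0,0],[0,0,0],[0,0,0]]' --linear '[[-0.001,-0.003,0.015],[-0.001,-0.003,0.035],[-0.001,-0.003,0.06],[-0.001,-0.003,0.085],[-0.001,-0.003,0.105],[-0.001,-0.003,0.115],[-0.001,-0.003,0.124],[-0.001,-0.003,0.124]]' --claw '[-1,-1,-1,-1,-1,-1,-1,-1]'

```text
t: 23.82
tcp_pos: [0.5085, 0.1429, 0.1412]
orientation: [0.529, 0.849, 0.003, 0.001]
ft_force: [-6.4, 1.6, 21.5]
grip_width: 0.0263
grasp_force: 73.5
```

Contact comes below tine-top height, consistent with the bar resting on the plug. I ease up a touch, release, and check.

Request:
play_rows --rot '[[0,0,0],[0,0,0],[0,0,0],[0,0,0],[0,0,0],[0,0,0],[0,0,0],[0,0,0],[0,0,0],[0,0,0]]' --linear '[[0,0,-0.006],[0,0,-0.012],[0,0,-0.012],[0,0,-0.012],[0,0,-0.012],[0,0,-0.012],[0,0,-0.15],[0,0,-0.3],[0,0,-0.4],[0,0,-0.4]]' --claw '[-1,-1,-1,1,1,1,1,1,1,1]'

```text
t: 25.08
tcp_pos: [0.5081, 0.1411, 0.2588]
orientation: [0.53, 0.848, 0.002, 0.001]
ft_force: [-0.7, -1.2, -1.0]
grip_width: 0.0852
grasp_force: 0.0
```

```bash
python3 - <<'E'
from h import *
s=ctrl.sense();print(s['tcp_pos'],s['t'],s['ft_force'])
im=eyes.snapshot('wrist'); save(im,'w6.png')
for k in('clamp_knob','plug_center'):
  for d in place_of('wrist',k)[:2]: print(k,round(d['score'],2),d['position'])
eyes.snapshot('side');d=place_of('side','clamp_knob')[:2];print([(round(x['score'],2),x['position']) for x in d])
for y in(.141,):
  for z in(.148,.152,.158,.17): print(z,proj('wrist',(.507,y,z),s),proj('side',(.507,y,z)))
E
```

```text
[0.50806112 0.14106241 0.25875396] 25.075 [-0.7073332  -1.20030795 -0.99909456]
clamp_knob 0.62 [322.6, 195.1]
plug_center 0.94 [294.8, 223.5]
[(0.57, [313.0, 175.5])]
0.148 [320.05728485 194.5045789 ] [314.95127466 174.79059204]
0.152 [320.05606781 195.82567351] [314.92277575 173.73945564]
0.158 [320.05418287 197.8802351 ] [314.87985301 172.15640921]
0.17 [320.0501837  202.27396975] [314.79337382 168.96727307]
```

Networks and geometry agree that the knob is at its down height. I'll check the lift by touching the knob's top lightly with closed fingers; it should be at about 0.172.

Request:
play_rows --rot '[[0,0,0],[0,0,0],[0,0,0],[0,0,0],[0,0,0],[0,0,0],[0,0,0],[0,0,0]]' --linear '[[0,0,0],[0,0,0],[0,0,0],[0,0,0.1],[0,0,0.2],[0,0,0.26],[0,0,0.275],[0,0,0.275]]' --claw '[-1,-1,-1,-1,-1,-1,-1,-1]'

```text
t: 26.32
tcp_pos: [0.507, 0.141, 0.1743]
orientation: [0.53, 0.848, 0.0, 0.0]
ft_force: [-0.0, 0.2, -0.0]
grip_width: 0.0002
grasp_force: 0.0
```

Request:
play_rows --rot '[[0,0,0],[0,0,0],[0,0,0],[0,0,0]]' --linear '[[0,0,0.004],[0,0,0.008],[0,0,0.01],[0,0,0.01]]' --claw '[-1,-1,-1,-1]'

```text
t: 26.82
tcp_pos: [0.5073, 0.1414, 0.1718]
orientation: [0.53, 0.848, 0.001, 0.0]
ft_force: [-0.9, 1.4, 6.1]
grip_width: -0.0002
grasp_force: 2.8
```

Contact at 0.1718 means a lift of about 4 mm, so the bar is resting on the plug. Backing off and handing in.

Request:
play_rows --rot '[[0,0,0],[0,0,0],[0,0,0],[0,0,0],[0,0,0]]' --linear '[[0,0,-0.1],[0,0,-0.2],[0,0,-0.3],[0,0,-0.3],[0,0,-0.3]]' --claw '[-1,-1,-1,-1,-1]'

```text
t: 27.45
tcp_pos: [0.506, 0.1406, 0.2597]
orientation: [0.53, 0.848, -0.001, -0.0]
ft_force: [-0.1, -0.2, -0.0]
grip_width: -0.0001
grasp_force: 0.0
```

```bash
python3 -c "
from h import *
s=ctrl.sense();print(s['tcp_pos'],s['ft_force']);print(ctrl.job_done())"
```

```text
[0.50603866 0.14060014 0.25969797] [-0.05997527 -0.20253129 -0.0403453 ]
the job is handed in; nothing more can be done
None
```

I handed the job in at about 27.5 s, but no verdict came back: by my measurements the plug is fully home with its lugs in the slots, the clamp bar is down on it at about 4 mm lift, and the arm is clear of everything.

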